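# Shut the key box and set its lock slide

### The job

Slide the open cover of the grey key box fully shut. Then pull up the round black knob of the lock plunger beside the box, shift its slide one hole along the rail towards the box, so that the bolt tube stands behind the cover's edge, and let the pin drop fully home in that hole. Finish while still holding the knob with the pin home: do not let go of it, and leave the other things on the desk where they are.

Things in the scene. Friction and masses are not known exactly. Their poses are not given: they have to be found in the camera images.
- keybox: Grey steel key box with lock rail, fixed to the desk. Origin: on the desk under the box's centre; x = the cover's closing direction, y = from the box along the rail, away from it, z up. Box 120 (x) by 130 (y), rim 51 mm high, runners to 60. Rail: bar 28 wide at x = -78, from y = 72 to 228, top 34 mm high, holes 11 mm long at y = 200, 165, 130, 95 (pitch 35). At yaw 0, x points ahead of the robot.
- cover (a joint): Slide of the flat aluminium cover (122 x 119 x 4 mm, top face 55.5 mm above the desk), m: 0 = fully shut against its stop, up to 0.085 = open, drawn out along the box's -x. Starts 0.04 to 0.08 open. About 1 to 2 N of friction; stays where it is left.
- cover_grip (a point): Centre of the upright steel grip bar on the cover: 14 (box x) by 50 (box y) by 30 mm tall, from 55.5 to 85.5 mm above the desk. It moves with the cover; with the cover shut it stands over the box's origin.
- bolt_tip (a point): Centre of the free end of the bolt tube (20 mm steel tube, along the box's y at x = -78, 51 mm above the desk) that stands out from the slide towards the box and moves with it. At start it clears the cover's path (y = 73); one hole on it stands just behind the shut cover's near edge (y = 38).
- slide (a joint): Travel of the lock slide (dark steel block 40 x 50 mm in plan on the rail, top 66 mm above the desk), m, growing towards the box (box -y). 0 = start, pin in the hole at y = 165; 0.035 = next hole towards the box, the wanted one. With the pin in a hole it plays about 1.5 mm either way; with the pin out it slides with 1 to 2 N of friction and stays where left.
- plunger (a joint): Lift of the spring plunger in the slide, m: 0 = pin fully down in a hole, 0.014 = end of travel. The 8 mm round-tipped pin reaches 8 mm into the hole: it is clear of the rail when lifted more than 0.008, and rests at 0.008 on the rail between holes. A spring pulls it down: about 3 N at 0, 6 N at 0.014.
- lock_knob: Round black plastic knob on top of the plunger, upright, 25 mm across and 32 mm tall, origin at the centre of its underside, 70 mm above the desk (4 mm above the slide's block) when the pin is down. Rises with the plunger, travels with the slide.
- knob_center (a point): Centre of that knob, half-way up: 86 mm above the desk when the pin is down.
- stapler: Bystander: black stapler, 140 x 34 x 50 mm, beside the box; leave alone. Origin at the underside.
- tape_roll: Bystander: clear roll of parcel tape lying flat, 92 mm across, 48 tall, in the corner between the box and the rail; leave alone. Origin at the underside.
- glue_stick: Bystander: white glue stick standing up, 30 mm across, 85 tall, behind the rail; leave alone. Origin at the underside.
- label_carton: Bystander: small cardboard carton, 100 x 70 x 45 mm; leave alone. Origin at the underside.
- mug: Bystander: white mug, 80 mm across, 92 tall; leave alone. Origin at the underside.
- calculator: Bystander: grey desk calculator, 150 x 100 x 20 mm; leave alone. Origin at the underside.
- scanner_case: Bystander: black case, 85 x 65 x 30 mm; leave alone. Origin at the underside.

How it is judged:
On the way, in this order (a step that is already met when the one before it is completed fails the run):
1. the cover is fully shut (value of joint cover below 0.003 m), for 0.2 s.
2. with the cover shut, the plunger is pulled up out of its hole (value of joint cover below 0.003 m and value of joint plunger above 0.007 m), for 0.1 s.
At the end, for the whole second after the job is handed in: The cover is within 3 mm of fully shut, the slide stands within 3 mm of the next hole towards the box, the pin is within 2 mm of fully down, and the fingers are still holding the knob (more than 2 N on it) (value of joint cover below 0.003 m and value of joint slide between 0.032 and 0.038 m and value of joint plunger below 0.002 m and contact force between the fingers and lock_knob above 2 N); the arm keeps its last pose, push and grip.
It fails at once if the bolt is moved towards the box while the cover is still open (value of joint each of cover, slide above 0.008 m).
It fails at once if another thing on the desk is shifted more than 30 mm or knocked over (distance of any of stapler, tape_roll, glue_stick, label_carton, mug, calculator, scanner_case from where it was at the start of the episode above 0.03 m or angle between any of stapler, tape_roll, glue_stick, label_carton, mug, calculator, scanner_case's own z axis and vertical above 0.5 rad).
It also fails if it takes over 45 s, if anything falls off the work surface, if the arm or the gripper's body presses on something with over 40 N, if the wrist force passes 120 N, or if a joint passes its speed limit or range.

### The arm

A 6-joint arm with a two-finger parallel gripper is mounted at the origin on the work surface. World frame = base frame: x ahead of the robot, y to its left, z up, the work surface at z = 0. Lengths are in m, angles in rad, forces in N, time in s.
With the tool pointing down it reaches from about 0.35 to 0.95 m from the base axis. Payload 17.4 kg.
Tool frame: the origin (TCP) lies on the mounting face of the last link; the fingertips stand 186 mm ahead of it and the grasp point (between the pads) lies 167 mm ahead of it; z points along the fingers, y is the direction in which the jaws open and shut (so a half turn about z gives the same grasp; the last joint's range is limited). The gripper opens to 93 mm and grips with 3 to 60 N. Pads are 15 mm wide; open, the fingers measure 128 mm over their backs; the gripper's body (75 mm by 188 mm) begins 65 mm behind the grasp point.
Start: joints at [-1.152, 0.116, 1.442, -0, 1.584, -0.038], TCP at [0.298, -0.606, 0.405] pointing down, gripper open.
Joint ranges: [-2.83, 2.83], [-0.83, 2.19], [0.07, 2.5], [-1.14, 4.28], [0.01, 3], [-2.97, 2.97]. Speed limits (rad/s): [1.89, 1.89, 2.22, 3.14, 3.14, 3.14].

### API

Orientations are given as a unit quaternion [x, y, z, w].
In Python, from bench import env gives the robot as it stands. The module is installed in compiled form; this text tells all that it offers.
- The arm moves only by the shell command python3 -m inch 'ROWS' [OPENING] [FORCE]. ROWS is a JSON object of lists of equal length, an entry for each row: "offset": the shift along the tool's x, y, z in cm, a list of three; "rot": the turn, a rotation vector about the tool's x, y, z in degrees, a list of three. A call has 1 to 12 rows; each row shifts and turns the commanded pose from where the row before left it, along the tool's axes as they then stand; what a row does not reach is not made up. A row lasts 1/12 s, in which the tool goes at most 41.7 mm and 7.16 degrees, less where a joint would pass 70% of its speed; a pose out of reach is approached as far as the arm can. A call is refused whole if a number of a shift passes 4.17 or a number of a turn 7.16, either way. A call with a gripper value outside its range is refused whole. OPENING is the opening, from 0 (shut) to 1 (fully open), set as the call begins (- or left out, the last holds). The fingers move at their own pace and stop on an object; FORCE is the grip in N (left out, the last holds). Time passes only in rows, so rows that do not move let the fingers close. It gives the time, the measured TCP pose, the force and the opening at its end, in the units of the state.
- env.state(): the state, without advancing time (a new reading comes with each control period).
- env.read_camera(name): name is "scene" or "top"; returns the picture (384x512x3 uint8, red, green, blue); there is no depth.
- env.calibration(name): a dict with "intrinsics" (3x3 intrinsics, pixels), "R" (3x3) and "t" (3): a world point X has camera coordinates R X + t. Camera axes: x right, y down, z forward; pixel columns grow to the right and rows downward; lengths in m; the calibration is good to about 2 mm. A picture is of the moment at which its call begins. calibration takes no time and is no camera call.
- env.job_done(): hands the job in, once; it reports no verdict.
The state is a dict: "time": time; "qpos": joint angles; "qd": joint speeds; "joint_efforts": joint torques, N m; "position": TCP position; "tool_rot": TCP orientation; "force": force on the tool from outside, world axes, zero at the start; "torque": the same for the moment, N m; "finger_gap": opening from 0.0 (shut) to 1.0 (fully open).
Only numpy, scipy, OpenCV 4.12 (cv2) and the standard library are available. Lean on these libraries where they do the work, as an engineer would, in place of code of your own. Each camera call takes 0.05 s, during which the arm holds its last target. There are 200 camera calls.

## Working session

There is one attempt and no reset: what is moved stays moved. The work goes in short steps, Python scripts to look and compute and a shell command to move; the robot and the scene stay as the last step left them, time stands still between calls to the robot, and variables do not carry over. Pictures are saved under pics/ and viewed, about 8 in all and at most 12, crops included, and the job is handed in when it is done.

```bash
mkdir -p pics; cat > h.py <<'E'
import numpy as np, cv2
from bench import env
from scipy.spatial.transform import Rotation as Rn
def snap(name,out):
    im=env.read_camera(name); cv2.imwrite('pics/'+out,im[:,:,::-1]); return im
def ray(name,uv,z):
    c=env.calibration(name);K=np.array(c['intrinsics']);R=np.array(c['R']);t=np.array(c['t'])
    o=-R.T@t; d=R.T@np.linalg.inv(K)@np.array([uv[0],uv[1],1.]); return o+d*(z-o[2])/d[2]
def proj(name,X):
    c=env.calibration(name);p=np.array(c['intrinsics'])@(np.array(c['R'])@np.array(X)+np.array(c['t']));return p[:2]/p[2]
E
python3 - <<'E'
from h import *
snap('top','t0.png');snap('scene','s0.png')
for n in('top','scene'):
    c=env.calibration(n);R=np.array(c['R']);print(n,-R.T@np.array(c['t']),R.round(2).tolist(),c['intrinsics'])
s=env.state();print(s['time'],s['position'],s['tool_rot'],s['finger_gap'])
E
```

```text
top [0.42003894 0.00462425 1.55203912] [[-0.01, -1.0, 0.01], [-1.0, 0.01, -0.07], [0.07, -0.01, -1.0]] [[442.69204583   0.         260.66407223]
 [  0.         442.69204583 188.75864466]
 [  0.           0.           1.        ]]
scene [ 1.28789294 -0.29167747  0.72966577] [[0.35, 0.94, 0.01], [0.59, -0.21, -0.78], [-0.73, 0.28, -0.63]] [[351.83641691   0.         258.42683819]
 [  0.         351.83641691 189.79690133]
 [  0.           0.           1.        ]]
0.1 [ 0.29770699 -0.60579989  0.40410472] [ 9.74032756e-01  2.26406569e-01 -1.03723040e-04 -4.95028658e-04] 0.9971252911679627
```

View pics/t0.png

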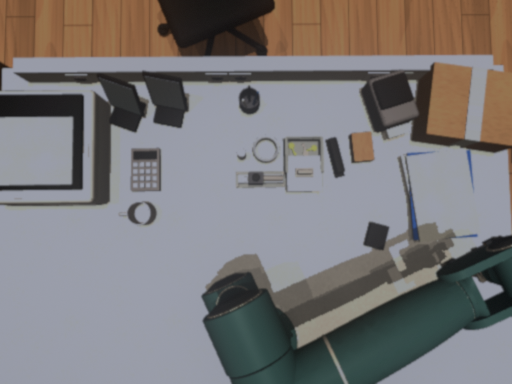

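View pics/s0.png

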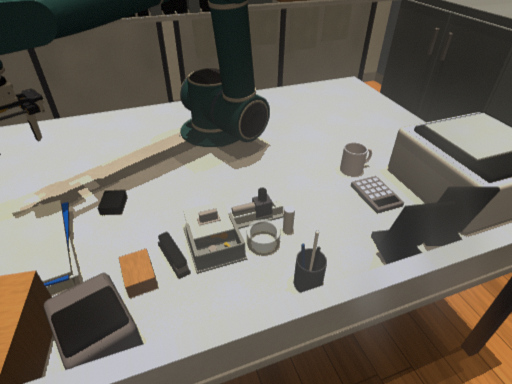

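The top view shows the box at about (303,160), its cover drawn out toward the robot, with the grip at (304,172). The rail spans (236–285,180) and the knob is at about (257,179). Next I'll zoom in and measure.

```bash
python3 - <<'E'
from h import *
im=cv2.imread('pics/t0.png')
a=cv2.resize(im[125:205,225:335],None,fx=7,fy=7,interpolation=cv2.INTER_CUBIC)
cv2.imwrite('pics/t0c.png',a)
b=cv2.imread('pics/s0.png')[170:280,170:310]
cv2.imwrite('pics/s0c.png',cv2.resize(b,None,fx=5.5,fy=5.4,interpolation=cv2.INTER_CUBIC))
E
```

```text
(no output)
```

View pics/t0c.png

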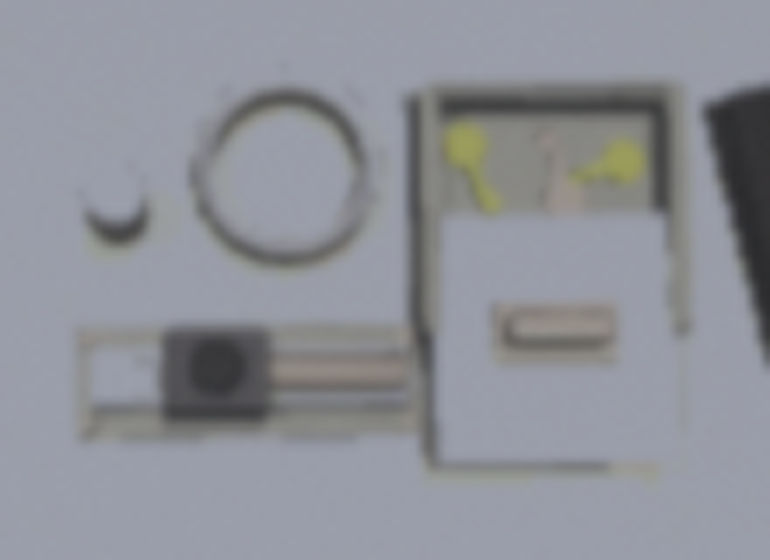

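View pics/s0c.png

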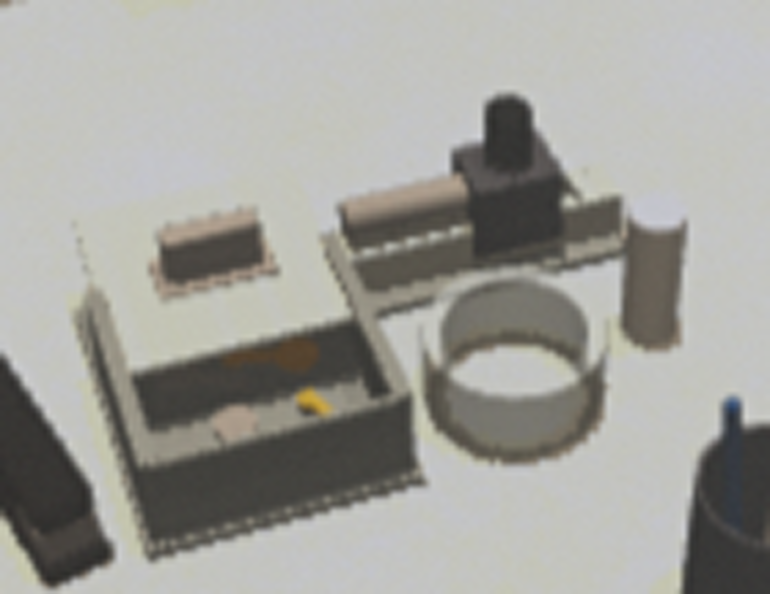

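```bash
python3 - <<'E'
from h import *
f=lambda u,v:((u+.5)/7-.5+225,(v+.5)/7-.5+125)
g=lambda u,v:((u+.5)/5.5-.5+170,(v+.5)/5.4-.5+170)
for n,u,v,z in [('knobtop',216,367,.102),('blkTL',163,328,.066),('blkTR',270,328,.066),('blkBL',163,418,.066),('blkBR',270,418,.066),('rimTL',418,86,.06),('rimTR',686,86,.06),('rimBR',686,332,.06),('coverBL',430,466,.0555),('coverTL',440,212,.0555),('coverTR',667,212,.0555),('gripTL',512,310,.0855),('gripTR',615,308,.0855),('gripBR',615,343,.0855),('gripBL',512,340,.0855),('railL',78,330,.0),('railBL',80,437,0)]:
    print(n,ray('top',f(u,v),z).round(4))
for n,u,v,z in [('knobtop',509,104,.102),('gripTL',160,236,.0855),('gripTR',255,210,.0855),('gripBR',264,222,.0855),('gripBL',165,250,.0855)]:
    print('S',n,ray('scene',g(u,v),z).round(4))
E
```

```text
knobtop [0.56  0.    0.102]
blkTL [0.5826 0.0252 0.066 ]
blkTR [ 0.5821 -0.0263  0.066 ]
blkBL [0.539  0.0256 0.066 ]
blkBR [ 0.5385 -0.0258  0.066 ]
rimTL [ 0.7005 -0.0999  0.06  ]
rimTR [ 0.6993 -0.2307  0.06  ]
rimBR [ 0.5788 -0.2282  0.06  ]
coverBL [ 0.5153 -0.1033  0.0555]
coverTL [ 0.6392 -0.1101  0.0555]
coverTR [ 0.6382 -0.2209  0.0555]
gripTL [ 0.5874 -0.1414  0.0855]
gripTR [ 0.5879 -0.1905  0.0855]
gripBR [ 0.5711 -0.1902  0.0855]
gripBL [ 0.5731 -0.1411  0.0855]
railL [0.5892 0.0689 0.    ]
railBL [0.5352 0.0683 0.    ]
S knobtop [0.5586 0.0016 0.102 ]
S gripTL [ 0.5793 -0.1894  0.0855]
S gripTR [ 0.5764 -0.1407  0.0855]
S gripBR [ 0.5867 -0.1389  0.0855]
S gripBL [ 0.5901 -0.1895  0.0855]
```

Both views agree: box yaw is about 0, box centre about (0.640,-0.165), grip about (0.581,-0.1655) so the cover is about 58 mm open, and the knob is at about (0.560,0). First I'll square the tool, close the fingers and travel.

```bash
python3 -m inch '{"offset":[[0,0,0],[0,0,0],[0,0,0],[0,0,0],[2,-3.5,0],[2,-3.5,0],[2,-3.5,0],[2,-3.5,0],[2,-3.5,0],[2,-3.5,0],[2,-3.5,0],[2,-3.5,0]],"rot":[[0,0,6.54],[0,0,6.54],[0,0,6.54],[0,0,6.54],[0,0,0],[0,0,0],[0,0,0],[0,0,0],[0,0,0],[0,0,0],[0,0,0],[0,0,0]]}' 0 20
```

```text
time: 1.1
position: [0.4581, -0.3239, 0.4046]
tool_rot: [1.0, -0.0, -0.0, -0.0]
force: [0.5, -0.5, -0.4]
finger_gap: 0.188
```

```bash
python3 -m inch '{"offset":[[1.6,-3.17,0],[1.6,-3.17,0],[1.6,-3.17,0],[1.6,-3.17,0],[1.6,-3.17,0],[0,0,3],[0,0,3],[0,0,3],[0,0,2],[0,0,0],[0,0,0]],"rot":[[0,0,0],[0,0,0],[0,0,0],[0,0,0],[0,0,0],[0,0,0],[0,0,0],[0,0,0],[0,0,0],[0,0,0],[0,0,0]]}' 0 20
python3 - <<'E'
from h import *
im=snap('scene','s1.png'); cv2.imwrite('pics/s1c.png',cv2.resize(im[90:290,130:330][:,:,::-1],None,fx=3,fy=3,interpolation=2))
E
```

```text
time: 2.02
position: [0.5375, -0.1672, 0.2943]
tool_rot: [1.0, 0.0, -0.001, -0.0]
force: [-0.4, -0.3, 0.4]
finger_gap: 0.004
```

View pics/s1c.png

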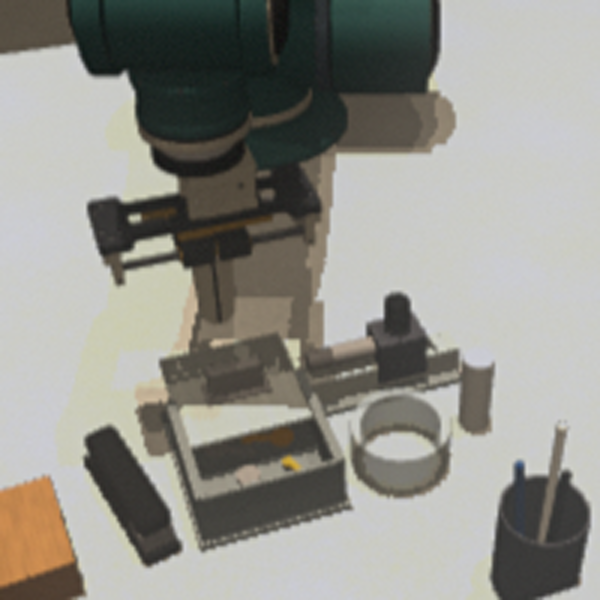

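The fingers are shut and stand behind the grip bar, aligned with it. I'll go down and push.

```bash
python3 -m inch '{"offset":[[0,0,2.2],[0,0,2.1],[1,0,0],[1,0,0],[1,0,0],[1,0,0],[1,0,0],[1,0,0],[1,0,0],[0.8,0,0],[0,0,0]],"rot":[[0,0,0],[0,0,0],[0,0,0],[0,0,0],[0,0,0],[0,0,0],[0,0,0],[0,0,0],[0,0,0],[0,0,0],[0,0,0]]}'
```

```text
time: 2.98
position: [0.617, -0.1672, 0.2517]
tool_rot: [1.0, 0.0, 0.0, -0.0]
force: [-0.6, 0.3, -0.7]
finger_gap: 0.008
```

```bash
python3 -m inch '{"offset":[[0.3,0,0],[0.3,0,0],[0.2,0,0],[0,0,0]],"rot":[[0,0,0],[0,0,0],[0,0,0],[0,0,0]]}'
```

```text
time: 3.32
position: [0.6237, -0.1672, 0.2517]
tool_rot: [1.0, 0.0, 0.0, -0.0]
force: [-0.9, 0.3, -0.4]
finger_gap: 0.007
```

```bash
python3 -m inch '{"offset":[[0.2,0,0],[0.2,0,0],[0,0,0]],"rot":[[0,0,0],[0,0,0],[0,0,0]]}'
```

```text
time: 3.57
position: [0.6258, -0.1674, 0.2517]
tool_rot: [1.0, -0.0, -0.004, -0.0]
force: [-35.5, 2.4, 17.3]
finger_gap: 0.004
```

The stop was met at x=0.6258, against a predicted 0.6245. I'll back off, rise, open the gripper and go above the knob.

```bash
python3 -m inch '{"offset":[[-0.2,0,0],[-1.2,0,0],[-2,0,0],[-1.5,0,-3],[-1.8,0,-3],[0,0,-2],[0,-3.3,0],[0,-3.4,0],[0,-3.4,0],[0,-3.4,0],[0,-3.3,0],[0,0,0]],"rot":[[0,0,0],[0,0,0],[0,0,0],[0,0,0],[0,0,0],[0,0,0],[0,0,0],[0,0,0],[0,0,0],[0,0,0],[0,0,0],[0,0,0]]}' 0.8 20
python3 - <<'E'
from h import *
im=snap('scene','s2.png'); cv2.imwrite('pics/s2c.png',cv2.resize(im[110:290,150:330][:,:,::-1],None,fx=3.3,fy=3.3,interpolation=2))
print(env.state()['position'])
E
```

```text
time: 4.57
position: [0.5602, 0.0048, 0.3322]
tool_rot: [1.0, 0.002, 0.0, -0.001]
force: [-0.2, 0.3, 0.3]
finger_gap: 0.783
[0.56035537 0.00295761 0.33210682]
```

View pics/s2c.png

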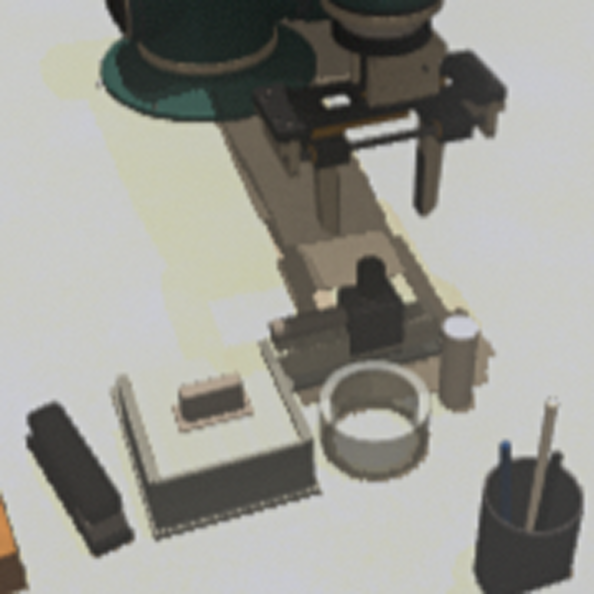

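The cover now covers the whole box, with its grip at (212,395) in the crop. The open fingers straddle the knob at (370,265). I'll descend and grip.

```bash
python3 - <<'E'
from h import *
g=lambda u,v:((u+.5)/3.3-.5+150,(v+.5)/3.3-.5+110)
for u,v in[(178,385),(241,373),(243,388),(182,402)]: print(ray('scene',g(u,v),.0855).round(3))
print(env.state()['position'])
E
python3 -m inch '{"offset":[[0,0,2],[0,0,2],[0,0,2],[0,0,1.2],[0,0,0],[0,0,0]],"rot":[[0,0,0],[0,0,0],[0,0,0],[0,0,0],[0,0,0],[0,0,0]]}'
```

```text
[ 0.632 -0.189  0.086]
[ 0.636 -0.139  0.086]
[ 0.653 -0.142  0.086]
[ 0.651 -0.19   0.086]
[0.56035537 0.00295761 0.33210682]
time: 5.12
position: [0.5607, 0.0002, 0.2599]
tool_rot: [1.0, -0.0, -0.0, 0.0]
force: [-0.2, 0.4, 1.5]
finger_gap: 0.801
```

```bash
python3 -m inch '{"offset":[[0,0,0],[0,0,0],[0,0,0],[0,0,0],[0,0,0],[0,0,0],[0,0,0],[0,0,0],[0,0,0],[0,0,0]],"rot":[[0,0,0],[0,0,0],[0,0,0],[0,0,0],[0,0,0],[0,0,0],[0,0,0],[0,0,0],[0,0,0],[0,0,0]]}' 0 30
```

```text
time: 5.95
position: [0.5606, 0.0008, 0.2598]
tool_rot: [1.0, 0.0, -0.0, 0.0]
force: [-0.4, 0.2, 0.0]
finger_gap: 0.262
```

The gap is 24.4 mm, so the knob is held. Lift 11 mm.

```bash
python3 -m inch '{"offset":[[0,0,-0.4],[0,0,-0.4],[0,0,-0.3],[0,0,0],[0,0,0]],"rot":[[0,0,0],[0,0,0],[0,0,0],[0,0,0],[0,0,0]]}'
```

```text
time: 6.37
position: [0.5605, 0.0008, 0.2708]
tool_rot: [1.0, 0.0, -0.0, -0.0]
force: [1.3, -0.1, -5.5]
finger_gap: 0.261
```

The 5.5 N pull matches the spring at 11 mm. Now shift 35 mm towards the box.

```bash
python3 -m inch '{"offset":[[0,0.5,0],[0,0.7,0],[0,0.7,0],[0,0.7,0],[0,0.5,0],[0,0.4,0],[0,0,0],[0,0,0]],"rot":[[0,0,0],[0,0,0],[0,0,0],[0,0,0],[0,0,0],[0,0,0],[0,0,0],[0,0,0]]}'
```

```text
time: 7.03
position: [0.5606, -0.0346, 0.2707]
tool_rot: [1.0, -0.0, -0.0, 0.0]
force: [1.2, -0.5, -5.7]
finger_gap: 0.261
```

```bash
python3 -m inch '{"offset":[[0,0,0.4],[0,0,0.3],[0,0,0.2],[0,0,0.2],[0,0,0],[0,0,0]],"rot":[[0,0,0],[0,0,0],[0,0,0],[0,0,0],[0,0,0],[0,0,0]]}'
python3 - <<'E'
from h import *
im=snap('scene','s3.png'); cv2.imwrite('pics/s3c.png',cv2.resize(im[150:270,180:310][:,:,::-1],None,fx=4.8,fy=4.8,interpolation=2))
E
```

```text
time: 7.53
position: [0.5606, -0.0341, 0.2598]
tool_rot: [1.0, 0.0, 0.0, -0.0]
force: [-0.1, -1.3, -1.5]
finger_gap: 0.263
```

View pics/s3c.png

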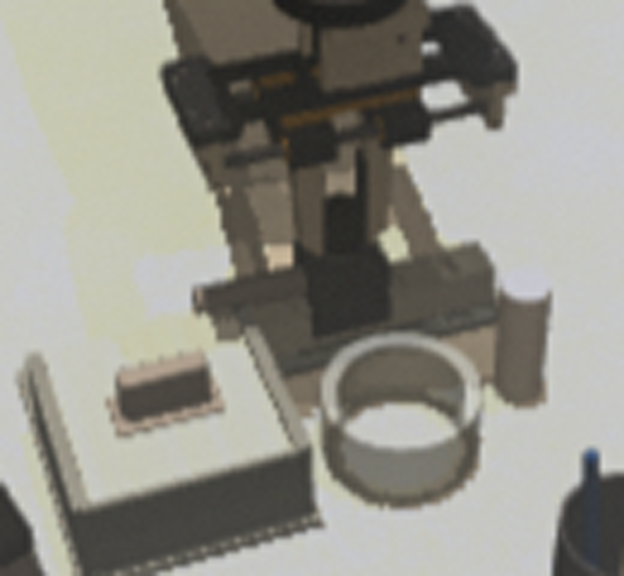

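The bolt end now stands behind the cover's edge, near (197,297), and the tool is back at its pre-lift height. I'll press slightly to confirm that the pin is bottomed.

```bash
python3 -m inch '{"offset":[[0,0,0.05],[0,0,0.05],[0,0,0],[0,0,0],[0,0,0]],"rot":[[0,0,0],[0,0,0],[0,0,0],[0,0,0],[0,0,0]]}'
```

```text
time: 8.0
position: [0.5607, -0.0341, 0.2597]
tool_rot: [1.0, 0.0, 0.0, -0.0]
force: [-4.8, -0.1, 7.7]
finger_gap: 0.264
```

The tool stopped after 0.1 mm with an upward reaction, so the pin is home. The tool shifted 34.9 mm.

```bash
python3 - <<'E'
from h import *
s=env.state();print(s['time'],s['position'],s['finger_gap'],s['force']);env.job_done()
E
```

```text
8.0 [ 0.56067609 -0.03414399  0.25968256] 0.2637385963886173 [-4.82260831 -0.14881029  7.66324418]
the job is handed in; nothing more can be done
```

I shut the cover, moved the lock slide one hole towards the box, and handed the job in at 8.0 s with the knob still gripped. `job_done` gives no verdict, so the checks below are my own readings.

- **Cover:** I pushed the grip bar until it hit the stop (35 N). The tool was then at x = 0.6258, against a predicted 0.6245. A later camera view put the grip centre at about x = 0.643, against 0.640 for fully shut, which is within measuring error.
- **Plunger and slide:** Lifting the knob 11 mm gave a 5.5 N pull, which matches the spring, so the grip did not slip. I then shifted it towards the box; the tool's net shift after lowering was 34.9 mm (target 35).
- **Pin home:** The tool returned to its pre-lift height (0.2598 m). A further 1 mm press moved it only 0.1 mm and met 7.7 N upward, so the pin is bottomed.
- **Grip at the end:** The finger gap was 24.5 mm on the 25 mm knob, with grip force set to 30 N.
- **Other things on the desk:** None looked moved in the pictures, but the last view was a close crop that left some of them out. No check failed.

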